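Latch the jig and counter-hold the hidden bolt head

TASK

Swing the red latch of the blue jig down until it rests fully in its catch, so that the bracket is locked. Then reach down into the narrow gap behind the bracket's near wall, take the hidden bolt head between the fingers and keep it from turning (the spanner left on the near-side nut is slowly dragging the bolt round), staying clear of the spanner and of the loose things on the table. Hold the head quite still for two seconds or more, and finish while holding it: do not let go.

Things in the scene. Friction and masses are not known exactly. Their poses are not given: they have to be found in the camera images.
- jig: Fixed jig, blue base plate 190 (x) by 200 (y, -70 to 130) by 12 mm with an aluminium U bracket and a red latch. Origin on the table under the middle of the bracket's near wall; x points across the bracket away from the robot, y left along it, z up.
- gap (a point): Middle of the mouth of the gap between the bracket's walls, at jig x = 24, y = 0, z = 80 mm. Gap 42 mm wide in x, open above and at both ends (y), floor at z = 16. Walls 6 mm thick and 70 long in y: near wall at x = 0, top z = 80; rear wall at x = 48, top z = 70.
- latch (a joint): Angle of the red latch bar about its hinge pin (along jig y): 0 = closed in its catch (end stop); grows as the far end of the bar is raised, to 1.4. It starts raised at 0.7 to 1.2, stays where it is left (friction, about 1 N at the pad) and is pushed down from above.
- latch_pad (a point): Centre of the upper face of the black push pad (30 x 18 mm) on the red latch bar, 70 mm from the hinge pin along the bar and 6 mm above its midline; closed, the bar points along jig +x and the pad is level at z = 38 mm. The bar is 14 wide, 6 thick and ends 117 mm from the pin. z is the pad's outward normal.
- latch_hinge (a point): Middle of the latch's hinge pin, at x = -60, y = 85, z = 32 mm in the jig's frame, between two cheeks with tops at z = 42. The catch, two dark cheeks 19 mm apart with tops at z = 46, stands at x = 52, y = 85.
- bolt: Bolt along jig x with a dark hexagon head in the gap, 22 mm across flats, 16 thick. Origin at the head's centre, at jig x = 24, y = 0, z = 55 mm; axes as the jig's when the spanner is level, two flats then facing jig +y and -y. Turns about x with nut and spanner. A firm grip (20 to 40 N) across jig y turns the head by itself, within some seconds, until these flats lie square to the fingers.
- spanner: Steel spanner on the nut at the bracket's near side: origin on the bolt axis, 26 mm in front of the near wall's middle; 6 mm thick, reaching 101 mm from the axis towards jig -y. Not to be touched.
- spanner_end (a point): Middle of the spanner's free end, 92 mm from the bolt axis; level with the axis at 55 mm above the table when the spanner is level. Starts 0.12 to 0.30 rad above level and sinks by itself at about 0.011 rad/s, turning the bolt, unless the head is held; end stop 0.45 rad below level (15 mm above the table).
- screw_pot: small screw-top pot with a red lid, 38 mm across, 39 mm tall, standing on the table beside the jig; loose bystander, to be left alone.
- tape_roll: dark roll of tape lying flat, 55 mm across, 19 mm high; loose bystander, to be left alone.
- eraser: teal and white eraser, 20 x 45 x 12 mm; loose bystander, to be left alone.
- gear_motor: yellow gear motor, 24 x 73 x 28 mm; loose bystander, to be left alone.

How it is judged (in metres and radians):
On the way, in this order (a step that is already met when the one before it is completed fails the run):
1. the latch rests closed in its catch (value of joint latch below 0.06 rad), for 0.3 s.
2. the bolt head is gripped between the fingers and kept from turning for two seconds (value of joint latch below 0.06 rad and contact force between the fingers and bolt above 4 N and distance between the grasp point and bolt below 0.02 m and angular speed of bolt below 0.004 rad/s and height (world z) of spanner_end above 0.022 m and contact force between each of the arm, the fingers and spanner below 0.5 N), for 2 s.
At the end, for the whole second after the job is handed in: The latch is within 0.06 rad of closed; the bolt head is between the fingers (grasp point within 20 mm of its centre, contact force over 4 N), the bolt turns slower than 0.004 rad/s and the spanner's free end has not sunk below 22 mm above the table; nothing of the robot touches the spanner (all of step 2); the arm keeps its last pose, push and grip.
It fails at once if the robot pushes the spanner (contact force between any of the arm, the fingers and spanner above 3 N).
It fails at once if a bystander is moved by more than 20 mm (distance of any of screw_pot, tape_roll, eraser, gear_motor from where it was at the start of the episode above 0.02 m).
It also fails if it takes over 48 s, if anything falls off the work surface, if the arm or the gripper's body presses on something with over 40 N, if the wrist force passes 120 N, or if a joint passes its speed limit or range.

ROBOT

A 6-joint arm with a two-finger parallel gripper is mounted at the origin on a cart in front of the work surface, level with it; the furniture and walls round the work are solid. World frame = base frame: x ahead of the robot, y to its left, z up, the work surface at z = 0. Lengths are in mm, angles in rad, forces in N, time in s.
With the tool pointing down it reaches from about 275 to 750 mm from the base axis. Payload 10.2 kg.
Tool frame: the origin (TCP) lies midway between the tips of the shut fingers; the grasp point (between the pads) lies 19 mm behind it; z points along the fingers, y is the line along which they close (so a half turn about z gives the same grasp; the last joint's range is limited). The gripper opens to 85 mm and grips with 20 to 120 N. Pads are 22 mm wide; open, the fingers measure 114 mm over their backs; the gripper's body (76 mm by 85 mm) begins 54 mm behind the grasp point. The pads swing forward as they close: fully open they stand 13 mm farther back than shut.
Start: joints at [-1.376, 0.313, 1.498, -0, 1.331, -0.223], TCP at [213.007, -479.853, 231.294] pointing down, gripper open.
Joint ranges: [-2.94, 2.94], [-0.97, 2.17], [0.19, 2.56], [-1.23, 4.37], [0.02, 3.11], [-2.88, 2.88]. Speed limits (rad/s): [2.39, 2.39, 3.01, 3.14, 3.14, 3.14].

INTERFACE

Orientations are given as a unit quaternion [w, x, y, z].
In Python, from rig import sense, capture, finish_job, find_in, place_of gives the robot as it stands. The module is installed in compiled form; this text tells all that it offers.
- The arm moves only by the shell command python3 -m jog 'ROWS' [FORCE]. ROWS is JSON, a list of rows, each an object of numbers: "tx", "ty", "tz": the shift along the tool's x, y, z in mm; "ax", "ay", "az": the turn, a rotation vector about the tool's x, y, z in rad; "jaw": the closure, from -1 (fully open) to 1 (shut), so that 0 is half open. In form: [{"tx": .., "ty": .., "tz": .., "ax": .., "ay": .., "az": .., "jaw": ..}, ...]. A call has 1 to 5 rows; each row shifts and turns the commanded pose from where the row before left it, along the tool's axes as they then stand; what a row does not reach is not made up. A row lasts 1/8 s, in which the tool goes at most 62.5 mm and 10.7 degrees, less where a joint would pass 70% of its speed; a pose out of reach is approached as far as the arm can. A call with a gripper value outside its range is refused whole. The fingers move at their own pace and stop on an object; FORCE is the grip in N (left out, the last holds). Time passes only in rows, so rows that do not move let the fingers close. It gives the time, the measured TCP pose, the force, the opening and the grip force at its end, in the units of the state.
- sense(): the state, without advancing time (a new reading comes with each control period).
- capture(name): name is "side" or "top"; returns a dict with "color" (384x512x3 uint8, red, green, blue), "depth" (384x512 float32, mm along the optical axis (not along the pixel's ray), 0 where there is no reading), "fx", "fy", "cx", "cy" (pixels), "camera_from_world" (4x4, takes a point from world to camera coordinates). Camera axes: x right, y up, looking along -z (the intrinsics and any distortion apply to the point x, -y, -z); pixel columns grow to the right and rows downward; lengths in mm; the calibration is good to about 2 mm. A picture is of the moment at which its call begins.
- finish_job(): hands the job in; it is judged then, once.
Trained networks look in the newest picture that a camera, given by its name, has taken for a name from the list of things; names that differ only in an ending like _2 or _b are one class to them, and where a whole thing is asked for, a point or a joint stands for the part that bears it (a point fixed in the world has none). Each returns a list of dicts, best first, with "conf" (0 to 1); they miss things now and then, are a little off and sometimes report something else, mostly with a low value. They report only what shows in the picture. A call takes as long as a camera call.
- find_in(query, camera): "centre" ([column, row] in pixels, amid what is visible of it).
- place_of(query, camera): "centre" ([column, row] in pixels: a listed point, or the origin of a listed thing).
The state is a dict: "time_s": time; "joints": joint angles; "dq": joint speeds; "tau": joint torques, N m; "eef_pos": TCP position; "ee_rot": TCP orientation; "force": force on the tool from outside, world axes, zero at the start; "wrist_torque": the same for the moment, N m; "grip_width": opening from 0.0 (shut) to 1.0 (fully open); "grip_force": force on a finger pad.
Only numpy, scipy, OpenCV 4.12 (cv2) and the standard library are available. Lean on these libraries where they do the work, as an engineer would, in place of code of your own. Each camera call takes 0.05 s, during which the arm holds its last target. There are 200 camera calls.

## Working session

There is one attempt and no reset: what is moved stays moved. The work goes in short steps, Python scripts to look and compute and a shell command to move; the robot and the scene stay as the last step left them, time stands still between calls to the robot, and variables do not carry over. Pictures are saved under pics/ and viewed, at most 10 in all, crops included, and the job is handed in when it is done.

```bash
mkdir -p pics
cat > h.py <<'E'
import numpy as np,cv2
from rig import *
def ray(c,px):
    T=np.array(c["camera_from_world"]);W=np.linalg.inv(T)
    d=np.array([(px[0]-c["cx"])/c["fx"],-(px[1]-c["cy"])/c["fy"],-1.0])
    return W[:3,3],W[:3,:3]@d   # point = o + depth*d
def pt(c,px):
    o,d=ray(c,px);u,v=int(round(px[0])),int(round(px[1]))
    p=c["depth"][max(0,v-1):v+2,max(0,u-1):u+2];p=p[p>0]
    return o+np.median(p)*d if p.size else None
def atz(c,px,z):
    o,d=ray(c,px);return o+(z-o[2])/d[2]*d
def tri(a,pa,b,pb):
    o1,d1=ray(a,pa);o2,d2=ray(b,pb)
    s=np.linalg.lstsq(np.c_[d1,-d2],o2-o1,rcond=None)[0]
    x,y=o1+s[0]*d1,o2+s[1]*d2
    return (x+y)/2,np.linalg.norm(x-y)
def save(c,n):cv2.imwrite(f"pics/{n}.png",c["color"][:,:,::-1])
E
cat > m.py <<'E'
from h import *
np.set_printoptions(precision=1,suppress=True)
C={n:capture(n) for n in("side","top")}
for n in C:save(C[n],n+"1")
st=sense();print(st["time_s"],st["eef_pos"],st["ee_rot"])
for n in C:print(n,np.linalg.inv(np.array(C[n]["camera_from_world"]))[:3,3],C[n]["fx"])
for q in("jig","gap","latch_pad","latch_hinge","bolt","spanner","spanner_end","screw_pot","tape_roll","eraser","gear_motor"):
    P={}
    for n in C:
        r=place_of(q,n)
        if r:
            P[n]=r[0]["centre"];print(q,n,np.round(P[n],1),round(r[0]["conf"],2),pt(C[n],P[n]))
    if len(P)==2:print("   tri",*tri(C["side"],P["side"],C["top"],P["top"]))
E
python3 m.py
```

```text
0.1 [ 213.  -479.6  230.8] [-0.   1.   0.2  0. ]
side [ 479.1 1028.2  778. ] 390.9866574259562
top [ 312.    11.1 1362. ] 352.6530597211017
jig side [258.6 229.7] 0.67 [528.9 132.   29.4]
jig top [238.9 196.9] 0.87 [519.7  92.6  59.1]
   tri [530.1  96.3  -0.6] 1.6427117749148883
gap side [250.4 208.2] 0.75 [565.8  -9.1   1.7]
gap top [238.5 184.4] 0.96 [572.6  95.   32.2]
   tri [560.4  92.3  78.3] 6.295896578337915
latch_pad side [262.1 229.7] 0.56 [515.9 190.   78.7]
latch_pad top [215.3 199.2] 0.6 [510.7 178.7  76.7]
   tri [514.1 179.5  69.4] 4.572564593844296
latch_hinge side [276.  240.3] 0.46 [475.7 187.9  41.3]
latch_hinge top [214.9 210.3] 0.48 [473.9 185.   41.5]
   tri [474.9 185.3  38.8] 1.4564785027578413
bolt side [250.9 215.4] 0.57 [554.3 108.3  62.9]
bolt top [164.3 227.7] 0.75 [415.8 382.8  12.3]
   tri [468.  326.3 227.7] 137.23884109622452
spanner side [268.5 216.4] 0.61 [501.7 109.6  64.2]
spanner top [238.5 205. ] 0.61 [495.2  97.4  15. ]
   tri [496.2  94.7  51.5] 11.912863513875907
spanner_end side [266.4 194.3] 0.51 [515.5 -38.1  41.3]
spanner_end top [259.3 199. ] 0.61 [507.9  16.5  71. ]
   tri [510.3  16.2  78.2] 6.877759367881109
screw_pot side [267.2 200.3] 0.6 [511.8 -31.3  22. ]
screw_pot top [273.4 196. ] 0.47 [522.9 -37.3  38.5]
   tri [518.9 -37.3  19.2] 13.983670807590295
tape_roll side [232.5 151.7] 0.42 [ 672.5 -377.     9.3]
tape_roll top [361.6 162. ] 0.51 [ 655.4 -392.2    2.6]
   tri [ 666.1 -394.4   -2.5] 18.277658172512712
eraser side [296.7 312.8] 0.57 [416.4 406.5   6.6]
eraser top [165.  226.1] 0.39 [422.6 383.1   1.9]
   tri [419.3 388.3 -14.9] 9.49235928126214
gear_motor side [253.2 322.7] 0.53 [517.9 454.1  19.5]
gear_motor top [153.6 201.5] 0.64 [518.3 426.4  11.5]
   tri [520.4 432.6  -8.7] 2.0547131767051603
```

Run:
```python
import cv2,numpy as np
a=cv2.imread("pics/top1.png")[140:260,130:310];b=cv2.imread("pics/side1.png")[150:290,190:350]
cv2.imwrite("pics/topc.png",cv2.resize(a,(780,520),interpolation=3))
cv2.imwrite("pics/sidec.png",cv2.resize(b,(680,595),interpolation=3))
```

```text
(no output)
```

View pics/topc.png

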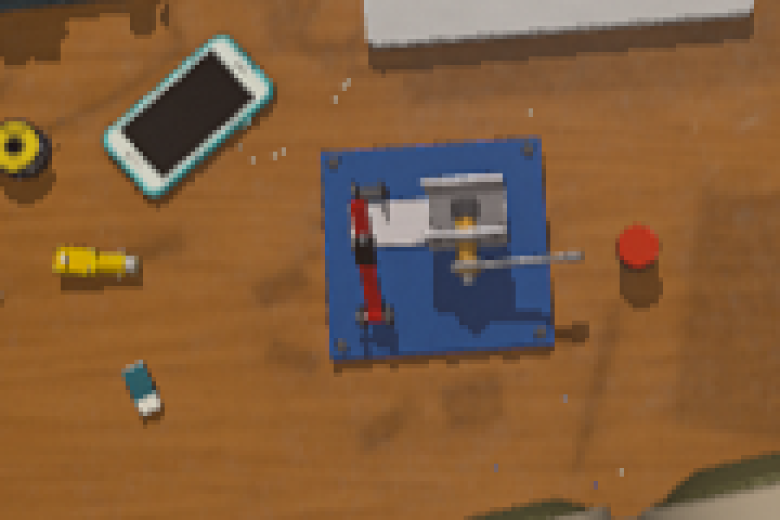

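View pics/sidec.png

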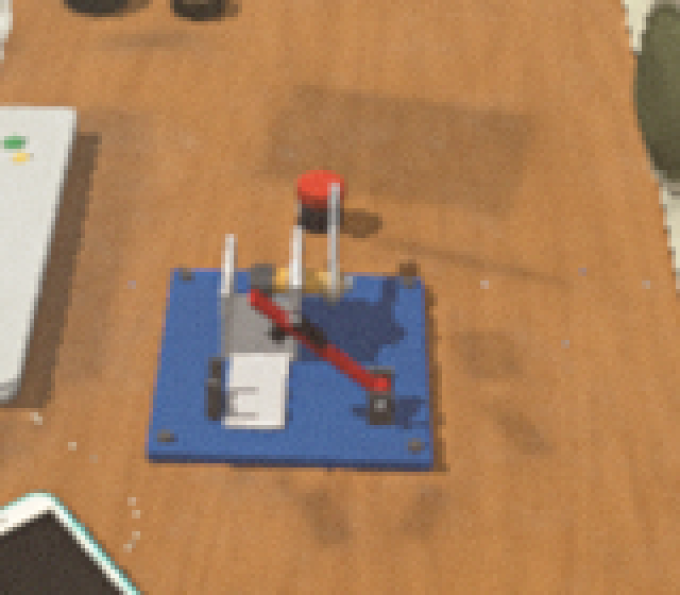

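```bash
cat > fit.py <<'E'
from h import *
from scipy.optimize import least_squares
np.set_printoptions(precision=3,suppress=True)
C={n:capture(n) for n in("side","top")}
print([k for k in C["top"].keys()],sense()["ee_rot"])
def proj(c,p):
    q=np.array(c["camera_from_world"])@np.r_[p,1]
    return np.array([c["cx"]+c["fx"]*q[0]/-q[2],c["cy"]-c["fy"]*q[1]/-q[2]])
obs={}
for q in("jig","gap","latch_pad","latch_hinge","spanner_end"):
    for n in C:
        r=place_of(q,n)
        if r:obs[q,n]=np.array(r[0]["centre"])
cor={("TL","top"):(321,152),("TR","top"):(541,138),("BR","top"):(553,346),("BL","top"):(331,360)}
for k,v in cor.items():obs[k]=np.array([130,140])+np.array(v)/4.333-.4
cs={("TL","side"):(148,460),("TR","side"):(180,268),("BR","side"):(422,282),("BL","side"):(432,465)}
for k,v in cs.items():obs[k]=np.array([190,150])+np.array(v)/4.25-.4
def model(v):
    x,y,a,xc,th,sp=v
    ca,sa=np.cos(a),np.sin(a)
    L={"jig":(0,0,0),"gap":(24,0,80),"latch_hinge":(-60,85,32),
     "latch_pad":(-60+70*np.cos(th)-6*np.sin(th),85,32+70*np.sin(th)+6*np.cos(th)),
     "spanner_end":(-26,-92*np.cos(sp),55+92*np.sin(sp)),
     "TL":(xc+95,130,12),"TR":(xc+95,-70,12),"BR":(xc-95,-70,12),"BL":(xc-95,130,12)}
    return {k:np.array([x+ca*p[0]-sa*p[1],y+sa*p[0]+ca*p[1],p[2]]) for k,p in L.items()}
def res(v):
    M=model(v);return np.concatenate([proj(C[n],M[q])-o for (q,n),o in obs.items()])
f=least_squares(res,[530,95,0,5,.9,.2],loss="soft_l1",x_scale=[10,10,.1,10,.1,.1])
print(f.x);r=f.fun.reshape(-1,2)
for k,e in zip(obs,r):print(k,e)
for k,p in model(f.x).items():print(k,p)
E
python3 fit.py
```

```text
['color', 'depth', 'fx', 'fy', 'cx', 'cy', 'camera_from_world'] [-0.     0.978  0.207  0.   ]
[534.711  99.406   0.043  -5.453   0.865  -0.332]
('jig', 'top') [-0.415 -0.386]
('gap', 'side') [-0.191  2.749]
('gap', 'top') [-4.259 -1.022]
('latch_pad', 'side') [ 0.194 -0.527]
('latch_pad', 'top') [ 0.736 -0.795]
('latch_hinge', 'side') [0.433 0.715]
('latch_hinge', 'top') [ 0.505 -2.696]
('spanner_end', 'side') [18.21  -0.428]
('spanner_end', 'top') [-103.409   39.567]
('TL', 'top') [-0.268  0.166]
('TR', 'top') [-0.131 -0.147]
('BR', 'top') [0.428 0.082]
('BL', 'top') [-0.418  0.524]
('TL', 'side') [-0.476 -2.196]
('TR', 'side') [-1.684 -0.316]
('BR', 'side') [ 0.398 -1.609]
('BL', 'side') [ 0.636 -0.907]
jig [534.711  99.406   0.   ]
gap [558.688 100.449  80.   ]
latch_hinge [471.074 181.719  32.   ]
latch_pad [511.891 183.494  89.157]
spanner_end [512.514  11.392  24.987]
TL [618.525 233.174  12.   ]
TR [627.215  33.363  12.   ]
BR [437.394  25.108  12.   ]
BL [428.705 224.919  12.   ]
```

```bash
python3 - <<'E'
s=open("fit.py").read()
s=s.replace('''def model''','''for k,v in {"N1":(424,232),"N2":(507,225),"R1":(420,182),"R2":(503,177),"E":(583,256)}.items():obs[k,"top"]=np.array([130,140])+np.array(v)/4.333-.4
for k,v in {"NB":(295,352),"RB":(225,352),"E":(335,185)}.items():obs[k,"side"]=np.array([190,150])+np.array(v)/4.25-.4
for k in [("spanner_end","top"),("gap","top"),("spanner_end","side")]:obs.pop(k,0)
def model''',1)
s=s.replace('"TL":(xc','"N1":(0,35,80),"N2":(0,-35,80),"R1":(48,35,70),"R2":(48,-35,70),"NB":(0,35,16),"RB":(48,35,16),"E":(-26,-101*np.cos(sp),55+101*np.sin(sp)),"TL":(xc',1)
open("fit.py","w").write(s)
E
python3 fit.py
```

```text
['color', 'depth', 'fx', 'fy', 'cx', 'cy', 'camera_from_world'] [ 0.     0.978  0.207 -0.   ]
[530.794  98.415   0.034  -1.906   0.735   0.162]
('jig', 'side') [-2.024 -0.262]
('jig', 'top') [-0.345 -0.804]
('gap', 'side') [0.354 3.085]
('latch_pad', 'side') [0.254 0.274]
('latch_pad', 'top') [-2.106 -0.21 ]
('latch_hinge', 'side') [0.249 2.288]
('latch_hinge', 'top') [0.722 2.634]
('TL', 'top') [ 0.147 -0.05 ]
('TR', 'top') [0.307 0.082]
('BR', 'top') [0.433 0.352]
('BL', 'top') [-0.438  0.327]
('TL', 'side') [-0.684 -2.619]
('TR', 'side') [-1.316 -0.616]
('BR', 'side') [ 0.721 -1.588]
('BL', 'side') [ 0.363 -0.906]
('N1', 'top') [-0.022  0.529]
('N2', 'top') [-0.227  0.986]
('R1', 'top') [ 0.574 -0.133]
('R2', 'top') [ 0.115 -0.119]
('E', 'top') [0.162 0.069]
('NB', 'side') [-0.77   1.018]
('RB', 'side') [-0.31   0.363]
('E', 'side') [-0.092 -0.045]
jig [530.794  98.415   0.   ]
gap [554.78   99.242  80.   ]
latch_hinge [467.898 181.295  32.   ]
latch_pad [515.788 182.947  83.379]
spanner_end [507.941   6.784  69.883]
N1 [529.587 133.394  80.   ]
N2 [532.001  63.435  80.   ]
R1 [577.558 135.049  70.   ]
R2 [579.973  65.091  70.   ]
NB [529.587 133.394  16.   ]
RB [577.558 135.049  16.   ]
E [508.247  -2.092  71.339]
TL [619.349 231.548  12.   ]
TR [626.247  31.667  12.   ]
BR [436.36   25.114  12.   ]
BL [429.462 224.995  12.   ]
```

```bash
python3 -m jog '[{"tx":44,"ty":-42,"az":0.127,"jaw":1},{"tx":39,"ty":-47,"az":0.127,"jaw":1},{"tx":33,"ty":-51,"az":0.127,"jaw":1},{"tx":26,"ty":-55,"jaw":1},{"tx":26,"ty":-55,"jaw":1}]' 30; python3 -m jog '[{"tx":26,"ty":-55,"jaw":1},{"tx":26,"ty":-55,"jaw":1},{"tx":26,"ty":-55,"jaw":1},{"tx":26,"ty":-55,"jaw":1},{"tx":26,"ty":-55,"jaw":1}]'
```

```text
schema error: expected keys tx, ty, tz, ax, ay, az, jaw
schema error: expected keys tx, ty, tz, ax, ay, az, jaw
```

All seven keys are needed in each row.

```bash
python3 -m jog '[{"tx":44,"ty":-42,"tz":0,"ax":0,"ay":0,"az":0.127,"jaw":1},{"tx":39,"ty":-47,"tz":0,"ax":0,"ay":0,"az":0.127,"jaw":1},{"tx":33,"ty":-51,"tz":0,"ax":0,"ay":0,"az":0.127,"jaw":1},{"tx":26,"ty":-55,"tz":0,"ax":0,"ay":0,"az":0,"jaw":1},{"tx":26,"ty":-55,"tz":0,"ax":0,"ay":0,"az":0,"jaw":1}]' 30; python3 -m jog '[{"tx":26,"ty":-55,"tz":0,"ax":0,"ay":0,"az":0,"jaw":1},{"tx":26,"ty":-55,"tz":0,"ax":0,"ay":0,"az":0,"jaw":1},{"tx":26,"ty":-55,"tz":0,"ax":0,"ay":0,"az":0,"jaw":1},{"tx":26,"ty":-55,"tz":0,"ax":0,"ay":0,"az":0,"jaw":1},{"tx":26,"ty":-55,"tz":0,"ax":0,"ay":0,"az":0,"jaw":1}]'
```

```text
time_s: 3.02
eef_pos: [332.6, -198.1, 231.5]
ee_rot: [0.0, 1.0, 0.018, 0.0]
force: [1.7, -0.3, -0.0]
grip_width: -0.002
grip_force: 0.0
time_s: 3.65
eef_pos: [452.6, 81.8, 231.6]
ee_rot: [0.0, 1.0, 0.018, 0.0]
force: [0.8, -1.5, 0.3]
grip_width: 0.001
grip_force: 0.0
```

```bash
python3 -m jog '[{"tx":28,"ty":-50,"tz":0,"ax":0,"ay":0,"az":0,"jaw":1},{"tx":28,"ty":-49,"tz":0,"ax":0,"ay":0,"az":0,"jaw":1},{"tx":0,"ty":0,"tz":55,"ax":0,"ay":0,"az":0,"jaw":1},{"tx":0,"ty":0,"tz":55,"ax":0,"ay":0,"az":0,"jaw":1},{"tx":0,"ty":0,"tz":0,"ax":0,"ay":0,"az":0,"jaw":1}]'
python3 - <<'E'
from h import *
a=capture("top");b=capture("side")
x=cv2.resize(a["color"][140:230,190:290,::-1],(400,360),interpolation=3)
y=cv2.resize(b["color"][150:290,210:310,::-1],(257,360),interpolation=3)
cv2.imwrite("pics/v2.png",np.hstack([x,y]))
E
```

```text
time_s: 4.28
eef_pos: [502.4, 180.5, 118.5]
ee_rot: [0.0, 1.0, 0.018, -0.004]
force: [0.0, 0.5, 1.4]
grip_width: -0.002
grip_force: 0.0
```

View pics/v2.png

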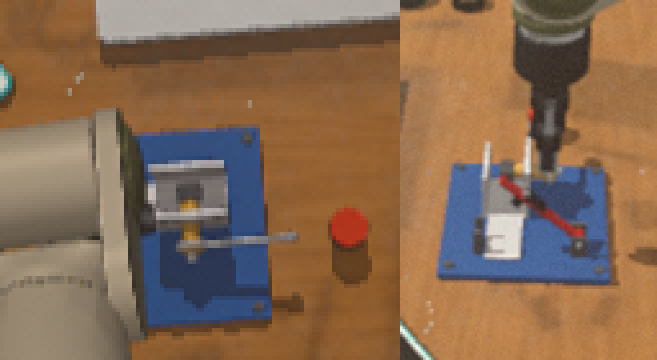

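```bash
python3 -m jog '[{"tx":4,"ty":-2,"tz":28,"ax":0,"ay":0,"az":0,"jaw":1},{"tx":6,"ty":0,"tz":12,"ax":0,"ay":0,"az":0,"jaw":1},{"tx":5,"ty":0,"tz":8,"ax":0,"ay":0,"az":0,"jaw":1},{"tx":8,"ty":0,"tz":15,"ax":0,"ay":0,"az":0,"jaw":1},{"tx":0,"ty":0,"tz":0,"ax":0,"ay":0,"az":0,"jaw":1}]'; python3 -c "
from rig import *;print(sense()['force'])"
```

```text
time_s: 5.0
eef_pos: [527.3, 183.4, 57.4]
ee_rot: [0.0, 1.0, 0.018, -0.001]
force: [0.5, -0.2, 0.2]
grip_width: -0.0
grip_force: 0.0
[ 0.4599043  -0.19426311  0.16525405]
```

```bash
python3 -m jog '[{"tx":3,"ty":0,"tz":10,"ax":0,"ay":0,"az":0,"jaw":1},{"tx":1,"ty":0,"tz":6,"ax":0,"ay":0,"az":0,"jaw":1},{"tx":0,"ty":0,"tz":0,"ax":0,"ay":0,"az":0,"jaw":1}]'; python3 -m jog '[{"tx":0,"ty":0,"tz":2,"ax":0,"ay":0,"az":0,"jaw":1},{"tx":0,"ty":0,"tz":0,"ax":0,"ay":0,"az":0,"jaw":1}]';python3 -m jog '[{"tx":0,"ty":0,"tz":2,"ax":0,"ay":0,"az":0,"jaw":1},{"tx":0,"ty":0,"tz":0,"ax":0,"ay":0,"az":0,"jaw":1}]'
python3 - <<'E'
from h import *
b=capture("side")
y=cv2.resize(b["color"][170:280,220:320,::-1],(540,594),interpolation=3)
cv2.imwrite("pics/v3.png",y)
E
```

```text
time_s: 5.38
eef_pos: [531.0, 183.7, 41.8]
ee_rot: [0.0, 1.0, 0.018, -0.0]
force: [0.3, -0.5, 0.1]
grip_width: -0.001
grip_force: 0.0
time_s: 5.62
eef_pos: [531.2, 183.7, 40.3]
ee_rot: [-0.0, 1.0, 0.018, 0.0]
force: [-0.4, 0.0, 0.1]
grip_width: -0.001
grip_force: 0.0
time_s: 5.88
eef_pos: [531.2, 183.7, 38.2]
ee_rot: [0.0, 1.0, 0.018, -0.0]
force: [0.1, -0.0, 0.7]
grip_width: 0.004
grip_force: 0.0
```

View pics/v3.png

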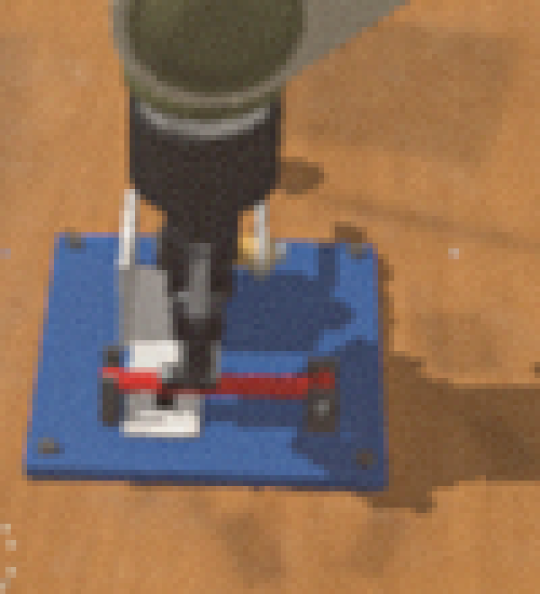

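The latch bar (320,380 to 105,375) is on the fingers and down between the catch cheeks. I'll press on until the end stop is felt.

```bash
python3 -m jog '[{"tx":0,"ty":0,"tz":2,"ax":0,"ay":0,"az":0,"jaw":1},{"tx":0,"ty":0,"tz":0,"ax":0,"ay":0,"az":0,"jaw":1}]'; python3 -m jog '[{"tx":0,"ty":0,"tz":1.5,"ax":0,"ay":0,"az":0,"jaw":1},{"tx":0,"ty":0,"tz":0,"ax":0,"ay":0,"az":0,"jaw":1}]'
```

```text
time_s: 6.18
eef_pos: [531.4, 183.8, 37.7]
ee_rot: [0.0, 1.0, 0.019, 0.0]
force: [-5.9, -1.2, 15.3]
grip_width: -0.0
grip_force: 7.3
time_s: 6.42
eef_pos: [531.4, 183.8, 37.4]
ee_rot: [0.0, 1.0, 0.019, 0.0]
force: [-10.3, -2.0, 25.6]
grip_width: -0.001
grip_force: 13.1
```

```bash
python3 -m jog '[{"tx":0,"ty":0,"tz":-10,"ax":0,"ay":0,"az":0,"jaw":1},{"tx":0,"ty":0,"tz":-50,"ax":0,"ay":0,"az":0,"jaw":1},{"tx":0,"ty":0,"tz":-50,"ax":0,"ay":0,"az":0,"jaw":0},{"tx":11,"ty":42,"tz":0,"ax":0,"ay":0,"az":0,"jaw":-0.5},{"tx":10.5,"ty":43,"tz":0,"ax":0,"ay":0,"az":0,"jaw":-0.5}]'; python3 -m jog '[{"tx":0,"ty":0,"tz":0,"ax":0,"ay":0,"az":0,"jaw":-0.5},{"tx":0,"ty":0,"tz":20,"ax":0,"ay":0,"az":0,"jaw":-0.5},{"tx":0,"ty":0,"tz":0,"ax":0,"ay":0,"az":0,"jaw":-0.5}]';  python3 - <<'E'
from h import *
a=capture("top");b=capture("side")
for q in("gap","bolt","jig","latch_pad"):
    for n in("side","top"):
        r=place_of(q,n)
        if r:print(q,n,r[0])
x=cv2.resize(a["color"][150:240,190:290,::-1],(400,360),interpolation=3)
y=cv2.resize(b["color"][170:260,220:310,::-1],(360,360),interpolation=3)
cv2.imwrite("pics/v4.png",np.hstack([x,y]))
E
```

```text
time_s: 7.05
eef_pos: [556.2, 98.8, 145.5]
ee_rot: [0.0, 1.0, 0.019, 0.001]
force: [-0.5, 0.7, 0.4]
grip_width: 0.635
grip_force: 0.0
time_s: 7.42
eef_pos: [554.9, 100.3, 123.7]
ee_rot: [-0.0, 1.0, 0.019, -0.001]
force: [-0.3, -0.0, 0.5]
grip_width: 0.75
grip_force: 0.0
gap side {'centre': [250.9, 207.2], 'conf': 0.84}
bolt side {'centre': [250.7, 216.6], 'conf': 0.62}
bolt top {'centre': [153.0, 200.5], 'conf': 0.53}
jig side {'centre': [257.6, 230.9], 'conf': 0.7}
jig top {'centre': [237.3, 198.5], 'conf': 0.81}
latch_pad side {'centre': [253.5, 240.9], 'conf': 0.73}
```

View pics/v4.png

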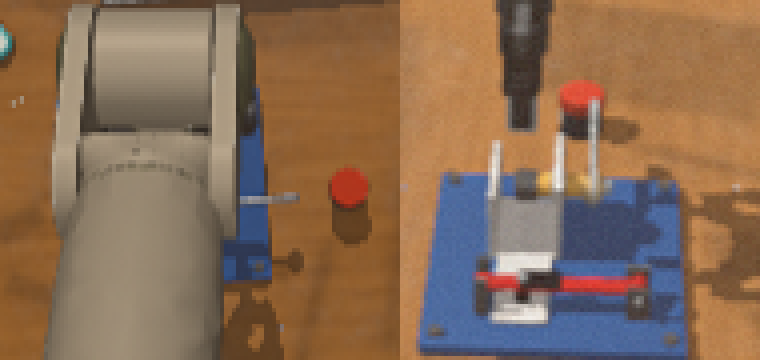

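```bash
python3 -m jog '[{"tx":-1,"ty":0.5,"tz":20,"ax":0,"ay":0,"az":0,"jaw":-0.5},{"tx":0,"ty":0,"tz":20,"ax":0,"ay":0,"az":0,"jaw":-0.5},{"tx":0,"ty":0,"tz":0,"ax":0,"ay":0,"az":0,"jaw":-0.5}]'
python3 - <<'E'
from h import *
b=capture("side")
cv2.imwrite("pics/v5.png",cv2.resize(b["color"][180:240,220:300,::-1],(640,480),interpolation=3))
E
```

```text
time_s: 8.3
eef_pos: [554.2, 99.0, 83.8]
ee_rot: [-0.0, 1.0, 0.018, -0.001]
force: [-0.1, 0.2, 0.3]
grip_width: 0.748
grip_force: 0.0
```

View pics/v5.png

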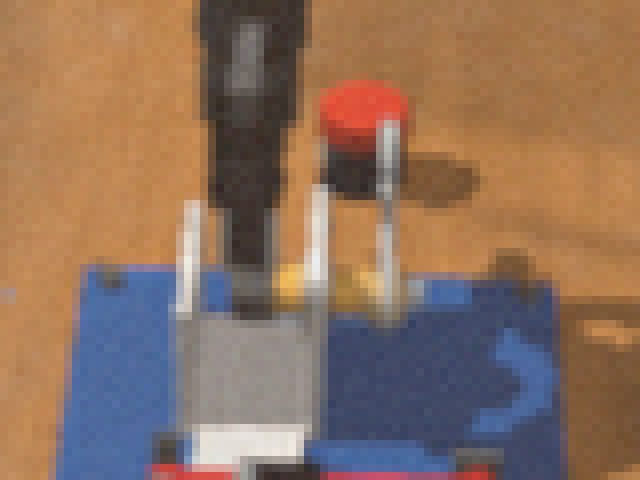

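```bash
python3 -m jog '[{"tx":-0.5,"ty":0,"tz":20,"ax":0,"ay":0,"az":0,"jaw":-0.5},{"tx":0,"ty":0,"tz":16,"ax":0,"ay":0,"az":0,"jaw":-0.5},{"tx":0,"ty":0,"tz":11,"ax":0,"ay":0,"az":0,"jaw":-0.5},{"tx":0,"ty":0,"tz":0,"ax":0,"ay":0,"az":0,"jaw":-0.2}]' 30; python3 -m jog '[{"tx":0,"ty":0,"tz":0,"ax":0,"ay":0,"az":0,"jaw":0.2},{"tx":0,"ty":0,"tz":0,"ax":0,"ay":0,"az":0,"jaw":0.3},{"tx":0,"ty":0,"tz":0,"ax":0,"ay":0,"az":0,"jaw":0.4}]'
```

```text
time_s: 8.85
eef_pos: [554.2, 99.0, 37.3]
ee_rot: [-0.0, 1.0, 0.018, -0.001]
force: [-0.1, -0.0, -1.3]
grip_width: 0.602
grip_force: 0.0
time_s: 9.22
eef_pos: [554.6, 99.4, 38.3]
ee_rot: [-0.0, 1.0, 0.018, 0.0]
force: [-0.7, 2.7, 1.3]
grip_width: 0.302
grip_force: 1.1
```

```bash
python3 -m jog '[{"tx":0,"ty":0,"tz":1,"ax":0,"ay":0,"az":0,"jaw":0.6},{"tx":0,"ty":0,"tz":0,"ax":0,"ay":0,"az":0,"jaw":1},{"tx":0,"ty":0,"tz":0,"ax":0,"ay":0,"az":0,"jaw":1}]' 30;  python3 -m jog '[{"tx":0,"ty":0,"tz":0,"ax":0,"ay":0,"az":0,"jaw":1},{"tx":0,"ty":0,"tz":0,"ax":0,"ay":0,"az":0,"jaw":1},{"tx":0,"ty":0,"tz":0,"ax":0,"ay":0,"az":0,"jaw":1},{"tx":0,"ty":0,"tz":0,"ax":0,"ay":0,"az":0,"jaw":1}]'
```

```text
time_s: 9.6
eef_pos: [554.7, 100.9, 38.4]
ee_rot: [-0.001, 1.0, 0.019, 0.001]
force: [-4.2, 11.6, 13.5]
grip_width: 0.255
grip_force: 28.7
time_s: 10.1
eef_pos: [554.7, 100.9, 38.4]
ee_rot: [-0.001, 1.0, 0.019, 0.001]
force: [-4.8, 12.2, 12.9]
grip_width: 0.257
grip_force: 28.7
```

```bash
python3 -m jog '[{"tx":0,"ty":-1.5,"tz":-1,"ax":0,"ay":0,"az":0,"jaw":1},{"tx":0,"ty":0,"tz":0,"ax":0,"ay":0,"az":0,"jaw":1},{"tx":0,"ty":0,"tz":0,"ax":0,"ay":0,"az":0,"jaw":1},{"tx":0,"ty":0,"tz":0,"ax":0,"ay":0,"az":0,"jaw":1}]' 35;  python3 - <<'E'
from h import *
C={n:capture(n) for n in("side","top")}
x=cv2.resize(C["top"]["color"][150:240,190:290,::-1],(300,270),interpolation=3)
y=cv2.resize(C["side"]["color"][180:250,215:305,::-1],(480,373),interpolation=3)
z=np.zeros((373,780,3),np.uint8);z[:270,:300]=x;z[:,300:]=y
cv2.imwrite("pics/v6.png",z)
E
```

```text
time_s: 10.6
eef_pos: [554.6, 101.0, 38.5]
ee_rot: [-0.0, 1.0, 0.018, 0.0]
force: [-1.0, 4.6, 6.5]
grip_width: 0.25
grip_force: 35.3
```

View pics/v6.png

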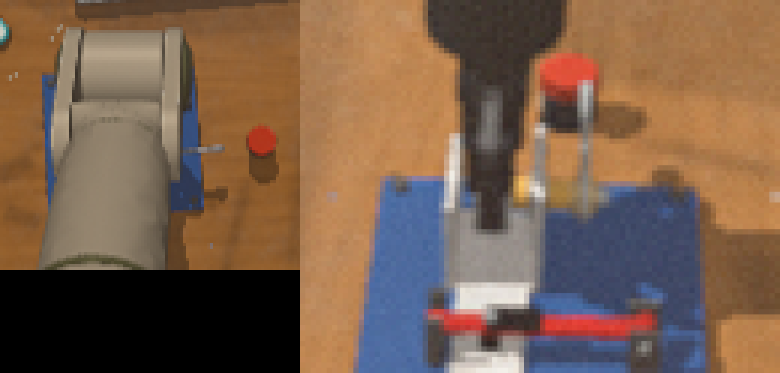

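The fingers (490,200) hold the head between the walls, the latch lies in its catch (440,320), and the spanner (586,85) is still raised. I'll ease the remaining force and let the head square up.

```bash
Z='{"tx":0}'; python3 -m jog '[{"tx":0,"ty":-0.7,"tz":-0.7,"ax":0,"ay":0,"az":0,"jaw":1},{"tx":0,"ty":0,"tz":0,"ax":0,"ay":0,"az":0,"jaw":1},{"tx":0,"ty":0,"tz":0,"ax":0,"ay":0,"az":0,"jaw":1},{"tx":0,"ty":0,"tz":0,"ax":0,"ay":0,"az":0,"jaw":1},{"tx":0,"ty":0,"tz":0,"ax":0,"ay":0,"az":0,"jaw":1}]'
for i in 1 2 3 4 5 6 7 8; do python3 -m jog '[{"tx":0,"ty":0,"tz":0,"ax":0,"ay":0,"az":0,"jaw":1},{"tx":0,"ty":0,"tz":0,"ax":0,"ay":0,"az":0,"jaw":1},{"tx":0,"ty":0,"tz":0,"ax":0,"ay":0,"az":0,"jaw":1},{"tx":0,"ty":0,"tz":0,"ax":0,"ay":0,"az":0,"jaw":1},{"tx":0,"ty":0,"tz":0,"ax":0,"ay":0,"az":0,"jaw":1}]' | grep -v rot | tr '\n' ' ';echo; done
python3 - <<'E'
from h import *
C={n:capture(n) for n in("side","top")}
for n in C:
    for q in("spanner_end","gap","bolt"):
        r=place_of(q,n)
        if r:print(n,q,r[0])
y=cv2.resize(C["side"]["color"][180:250,215:305,::-1],(720,560),interpolation=3)
cv2.imwrite("pics/v7.png",y)
E
```

```text
time_s: 11.32
eef_pos: [554.6, 101.0, 38.6]
ee_rot: [0.0, 1.0, 0.018, 0.0]
force: [2.8, -1.7, 1.8]
grip_width: 0.25
grip_force: 34.7
time_s: 11.95 eef_pos: [554.6, 101.0, 38.6] force: [4.2, -3.0, 0.7] grip_width: 0.248 grip_force: 34.7 
time_s: 12.58 eef_pos: [554.6, 101.0, 38.6] force: [4.0, -2.8, 2.0] grip_width: 0.25 grip_force: 34.7 
time_s: 13.2 eef_pos: [554.6, 101.0, 38.6] force: [3.5, -3.2, 0.1] grip_width: 0.251 grip_force: 34.7 
time_s: 13.82 eef_pos: [554.6, 101.0, 38.6] force: [4.3, -3.7, 0.8] grip_width: 0.255 grip_force: 34.7 
time_s: 14.45 eef_pos: [554.6, 101.0, 38.6] force: [4.8, -3.5, 1.3] grip_width: 0.251 grip_force: 34.7 
time_s: 15.08 eef_pos: [554.6, 101.0, 38.6] force: [4.3, -2.3, -0.3] grip_width: 0.254 grip_force: 34.7 
time_s: 15.7 eef_pos: [554.6, 101.0, 38.6] force: [5.5, -3.0, 1.5] grip_width: 0.247 grip_force: 34.7 
time_s: 16.32 eef_pos: [554.6, 101.0, 38.6] force: [4.4, -3.0, 1.1] grip_width: 0.249 grip_force: 34.7 
side spanner_end {'centre': [271.5, 197.4], 'conf': 0.41}
side gap {'centre': [248.8, 207.9], 'conf': 0.64}
side bolt {'centre': [249.4, 218.2], 'conf': 0.46}
top spanner_end {'centre': [259.8, 200.1], 'conf': 0.51}
```

View pics/v7.png

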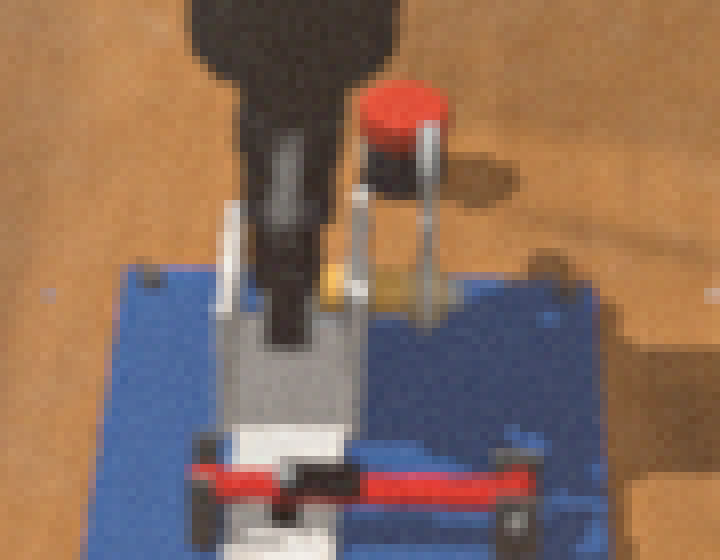

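```bash
cat > c.py <<'E'
import sys
from h import *
g=np.mean([capture("side")["color"][186:222,260:276].astype(float).mean(2) for _ in range(10)],0)
t=np.mean([capture("top")["color"][190:208,250:268].astype(float).mean(2) for _ in range(8)],0)
np.savez(sys.argv[1],g=g,t=t);s=sense();print(s["time_s"],s["grip_width"],s["grip_force"],s["force"],np.abs(s["dq"]).max())
E
python3 c.py a.npz
for i in 1 2 3 4 5 6 ; do python3 -m jog '[{"tx":0,"ty":0,"tz":0,"ax":0,"ay":0,"az":0,"jaw":1},{"tx":0,"ty":0,"tz":0,"ax":0,"ay":0,"az":0,"jaw":1},{"tx":0,"ty":0,"tz":0,"ax":0,"ay":0,"az":0,"jaw":1},{"tx":0,"ty":0,"tz":0,"ax":0,"ay":0,"az":0,"jaw":1},{"tx":0,"ty":0,"tz":0,"ax":0,"ay":0,"az":0,"jaw":1}]' >/dev/null; done
python3 c.py b.npz
python3 - <<'E'
import numpy as np,cv2
a,b=np.load("a.npz"),np.load("b.npz")
for k in "gt":print(k,np.abs(a[k]-b[k]).mean(),np.abs(a[k]-b[k]).max(),cv2.phaseCorrelate(a[k],b[k]))
E
```

```text
17.625 0.246422532215577 34.66236661886796 [ 4.2701293  -3.36262904  2.15655942] 0.0029062113223895978
22.275 0.24860388971949565 34.66238575056195 [ 4.2193282  -3.42160543  1.19829777] 0.001270999049271802
g 0.8054398148148149 3.5333333333333314 ((-0.00749640887810088, -0.005280668383456089), 1.0224390198171256)
t 0.14866255144032905 0.5416666666666714 ((-0.010542282573577921, -0.00398622612988575), 1.000564676739531)
```

The spanner shows no motion over 4.6 s, so the head is held and I'm handing in.

```bash
python3 -c "
from rig import *;print(finish_job())"
```

```text
the job is handed in; nothing more can be done
None
```

I closed the latch into its catch, and the gripper is still holding the bolt head at about 35 N. The spanner showed no movement over the last 4.6 s I measured, and I handed the job in at about 22 s without seeing the verdict.

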